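Pack the relay and press the case cover level

TASK

Pack the loose relay for the customer: put it inside the open grey case, lower the white cover into the case's opening (do not drop it), and press the cover down against its four stiff yellow catches until it sits fully home and level all round. Leave the other goods on the counter where they are.

Things in the scene. Friction and masses are not known exactly. Their poses are not given: they have to be found in the camera images.
- relay_case: Open grey plastic case fixed to the counter, outer 140 (x) x 120 (y) mm; opening 126 x 106 mm, walls 7 mm thick, inside faces upright to z = 48 mm, then bevelled outward 45 degrees to a narrow crest at z = 51.5 mm. Inner floor at z = 5 mm; an 18 x 18 mm block fills each inner corner. Origin: centre of its underside on the counter, x along the long side, z up.
- case_seat (a point): Centre of the case at the height of its seat, the tops of the four corner blocks (41 mm over the counter), where the cover's underside lies when fully home. A yellow catch, 12 mm across, sticks up 4.5 to 6 mm out of each block; it slides down stiffly (2.5 N each, 10 N for all four) and stays where pushed. The cover laid in loosely rests on the catches.
- cover: Loose white flat plate 120 (x) x 100 (y) x 6 mm with a black bar handle in the middle, 50 mm along x, 14 mm wide in y, its top 32 mm above the plate's underside; 0.12 kg. Origin: centre of the underside, z up. Starts flat on the counter, handle up. Fits the case with its x along the case's x, either way round, 3 mm play each side.
- relay: Loose black plug-in relay, 27 x 27 mm, black body 26 mm high with brass blades up to 36 mm high on top, 0.03 kg. Origin: centre of its underside, z up. Starts standing on the counter.
- yellow_carton: Bystander: yellow carton 85 x 60 x 42 mm. Origin: centre of its underside.
- bearing: Bystander: steel ball bearing 62 mm across, 16 mm high. Origin: centre of its underside.
- tape_measure: Bystander: yellow tape measure 34 x 80 x 60 mm. Origin: centre of its underside.
There are look-alikes about, which are no part of the job. Of the things shaped like the cover, the white one is meant.

How it is judged:
On the way, in this order (a step that is already met when the one before it is completed fails the run):
1. the relay is inside the case (x of relay in the frame of relay_case between -0.063 and 0.063 m and y of relay in the frame of relay_case between -0.053 and 0.053 m and z of relay in the frame of relay_case below 0.036 m), for 0.2 s.
2. the cover lies in the opening of the case (horizontal distance between cover and relay_case below 0.008 m and angle between the x axis of cover and the x axis of relay_case, either way round below 0.12 rad and z of cover in the frame of relay_case below 0.05 m), for 0.1 s.
At the end, for the whole second after the job is handed in: The relay lies inside the case; the cover, handle up, is in the opening (centre within 8 mm of the case's), its underside at most 1.5 mm above the seat blocks at its centre and level within 0.02 rad (1.1 degrees), at rest (all of step 1 and horizontal distance between cover and relay_case below 0.008 m and z of cover in the frame of relay_case between 0.038 and 0.0425 m and angle between cover's own z axis and vertical below 0.02 rad and linear speed of cover below 0.02 m/s); the robot touches nothing.
It fails at once if the cover is dropped: it falls freely faster than 0.7 m/s (about 25 mm of fall) (contact force between cover and anything else below 0.05 N and contact force between cover and the fingers below 0.05 N and linear speed of cover above 0.7 m/s).
It fails at once if a bystander (yellow carton, bearing or tape measure) is moved by more than 30 mm (distance of any of yellow_carton, bearing, tape_measure from where it was at the start of the episode above 0.03 m).
It also fails if it takes over 61 s, if anything falls off the work surface, if the arm or the gripper's body presses on something with over 40 N, if the wrist force passes 120 N, or if a joint passes its speed limit or range.

ROBOT

A 6-joint arm with a two-finger parallel gripper is mounted at the origin on a cart in front of the work surface, level with it; the furniture and walls round the work are solid. World frame = base frame: x ahead of the robot, y to its left, z up, the work surface at z = 0. Lengths are in m, angles in rad, forces in N, time in s.
With the tool pointing down it reaches from about 0.25 to 0.775 m from the base axis. Payload 4 kg.
Tool frame: the origin (TCP) lies on the centre line of the jaws, within the pads' length; the fingertips stand 19 mm ahead of it and the grasp point (between the pads) is the TCP; z points along the fingers, y is the direction in which the jaws open and shut (so a half turn about z gives the same grasp; the last joint's range is limited). The gripper opens to 85 mm and grips with 20 to 120 N. Pads are 22 mm wide; open, the fingers measure 114 mm over their backs; the gripper's body (76 mm by 85 mm) begins 54 mm behind the grasp point. The pads swing forward as they close: fully open they stand 13 mm farther back than shut.
Start: joints at [-1.274, 0.087, 1.371, -0, 1.684, -0.103], TCP at [0.214, -0.507, 0.25] pointing down, gripper open.
Joint ranges: [-3.1, 3.1], [-0.76, 2.03], [0.27, 2.55], [-1.08, 4.22], [0.17, 2.65], [-2.57, 2.57]. Speed limits (rad/s): [2.79, 2.79, 3.14, 3.14, 3.14, 3.14].

INTERFACE

Orientations are given as a unit quaternion [w, x, y, z].
In Python, from station import r gives the robot as it stands.
- The arm moves only by the shell command python3 -m handwheel 'ROWS' [FORCE]. ROWS is JSON, one flat list of numbers, 5 for each row, row after row: the opening, from 0 (shut) to 1 (fully open), then the shift along the tool's x, y, z in mm, then the turn about the tool's z in rad. A call has 1 to 5 rows; each row is the pose to reach, as a shift and turn from the pose commanded when the call began, along the tool's axes at that moment; what a row does not reach only later rows make up. A row lasts 1/10 s, in which the tool goes at most 50 mm and 8.59 degrees, less where a joint would pass 70% of its speed; a pose out of reach is approached as far as the arm can. A call with a gripper value outside its range is refused whole. The fingers move at their own pace and stop on an object; FORCE is the grip in N (left out, the last holds). Time passes only in rows, so rows that repeat a pose let the fingers close. It gives the time, the measured TCP pose, the force and the opening at its end, in the units of the state.
- r.get_state(): the state, without advancing time (a new reading comes with each control period).
- r.read_camera(name): name is "scene" or "top"; returns the picture (384x512x3 uint8, red, green, blue); there is no depth.
- r.camera_params(name): a dict with "mtx" (3x3 intrinsics, pixels), "origin" and "attitude" of the camera in the world. Camera axes: x right, y down, z forward; pixel columns grow to the right and rows downward; lengths in m; the calibration is good to about 2 mm. A picture is of the moment at which its call begins. camera_params takes no time and is no camera call.
- r.job_done(): hands the job in, once; it reports no verdict.
The state is a dict: "time_s": time; "q": joint angles; "joint_vel": joint speeds; "joint_torque": joint torques, N m; "position": TCP position; "eef_rot": TCP orientation; "contact_force": force on the tool from outside, world axes, zero at the start; "ft_torque": the same for the moment, N m; "finger_gap": finger opening in m.
Only numpy, scipy, OpenCV 4.12 (cv2) and the standard library are available. Lean on these libraries where they do the work, as an engineer would, in place of code of your own. Each camera call takes 0.05 s, during which the arm holds its last target.

## Working session

There is one attempt and no reset: what is moved stays moved. The work goes in short steps, Python scripts to look and compute and a shell command to move; the robot and the scene stay as the last step left them, time stands still between calls to the robot, and variables do not carry over. Pictures are saved under pics/ and viewed, and the job is handed in when it is done.

```bash
mkdir -p pics; ls
python3 - <<'E'
from station import r
import cv2
for n in("scene","top"):
    im=r.read_camera(n); cv2.imwrite(f"pics/{n}0.png",cv2.cvtColor(im,cv2.COLOR_RGB2BGR)); print(r.camera_params(n))
s=r.get_state();print({k:s[k] for k in("time_s","position","eef_rot","finger_gap")})
E
```

```text
pics
{'mtx': array([[463.12879831,   0.        , 253.016554  ],
       [  0.        , 463.12879831, 197.49399987],
       [  0.        ,   0.        ,   1.        ]]), 'origin': array([-0.59613717, -0.41334481,  0.71335098]), 'attitude': array([-0.45420592,  0.73467681, -0.43620857,  0.25232727])}
{'mtx': array([[460.12818496,   0.        , 256.04539797],
       [  0.        , 460.12818496, 188.69702156],
       [  0.        ,   0.        ,   1.        ]]), 'origin': array([0.24944781, 0.24665385, 1.58257496]), 'attitude': array([ 0.05789267, -0.70366974,  0.7050878 , -0.06594336])}
{'time_s': 0.1, 'position': array([ 0.21395473, -0.50623598,  0.24925193]), 'eef_rot': array([-9.95448186e-04,  9.80081829e-01,  1.98591557e-01, -1.04848277e-04]), 'finger_gap': 0.0852360945241193}
```

```bash
sleep 3; ls pics
```

```text
scene0.png
top0.png
```

View pics/scene0.png

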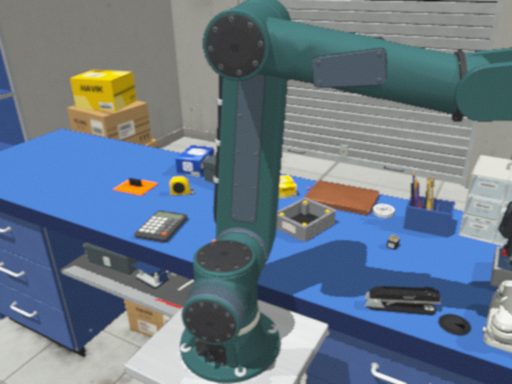

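View pics/top0.png

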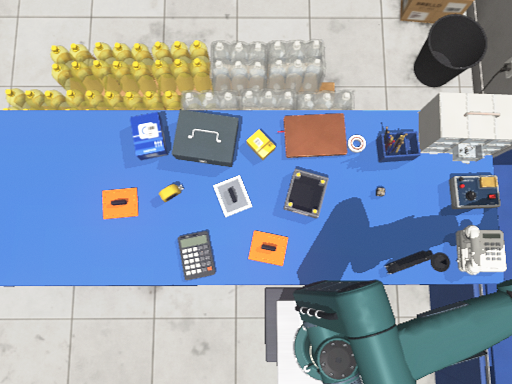

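Top view: the white cover is near (233,196), the case near (305,193), and the relay near (380,191). The orange plates are the look-alikes. I'll enlarge these areas.

```bash
cat > h.py <<'E'
import numpy as np, cv2
from scipy.spatial.transform import Rotation as R
from station import r
def cam(n):
    p=r.camera_params(n); return p['mtx'],p['origin'],R.from_quat(np.roll(p['attitude'],-1)).as_matrix()
def px2w(n,u,v,z):
    K,o,A=cam(n); d=A@np.linalg.solve(K,[u,v,1.]); return o+d*(z-o[2])/d[2]
def w2px(n,P):
    K,o,A=cam(n); c=K@(A.T@(np.asarray(P)-o)); return c[:2]/c[2]
def shot(n): return cv2.cvtColor(r.read_camera(n),cv2.COLOR_RGB2BGR)
def crop(im,u,v,w,h,s,f):
    c=cv2.resize(im[v:v+h,u:u+w],None,fx=s,fy=s,interpolation=cv2.INTER_CUBIC)
    for k in range(0,w,10): cv2.putText(c,str(u+k),(k*s,8),0,.3,(0,255,0),1); cv2.line(c,(k*s,10),(k*s,14),(0,255,0),1)
    for k in range(10,h,10): cv2.putText(c,str(v+k),(0,k*s+3),0,.3,(0,255,0),1); cv2.line(c,(20,k*s),(24,k*s),(0,255,0),1)
    cv2.imwrite(f,c)
E
python3 - <<'E'
from h import *
im=cv2.imread("pics/top0.png")
crop(im,205,165,70,60,10,"pics/c1.png")
crop(im,275,160,70,60,10,"pics/c2.png")
crop(im,360,170,40,40,12,"pics/c3.png")
K,o,A=cam("top");print(px2w("top",233,196,0),px2w("top",305,193,.05),px2w("top",380,191,.0))
E
```

```text
[ 5.04096414e-01  3.08455967e-01 -2.22044605e-16] [0.50603255 0.06322903 0.05      ] [ 0.52120687 -0.20580234  0.        ]
```

```bash
sleep 2
```

```text
(no output)
```

View pics/c1.png

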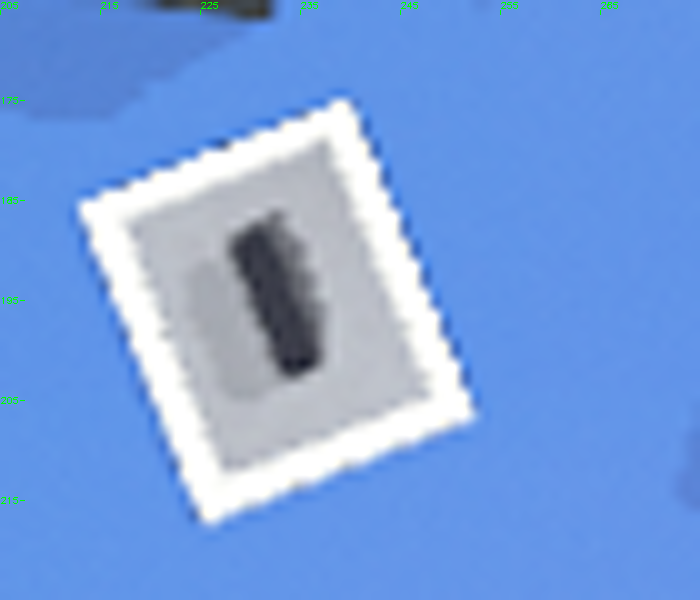

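View pics/c2.png

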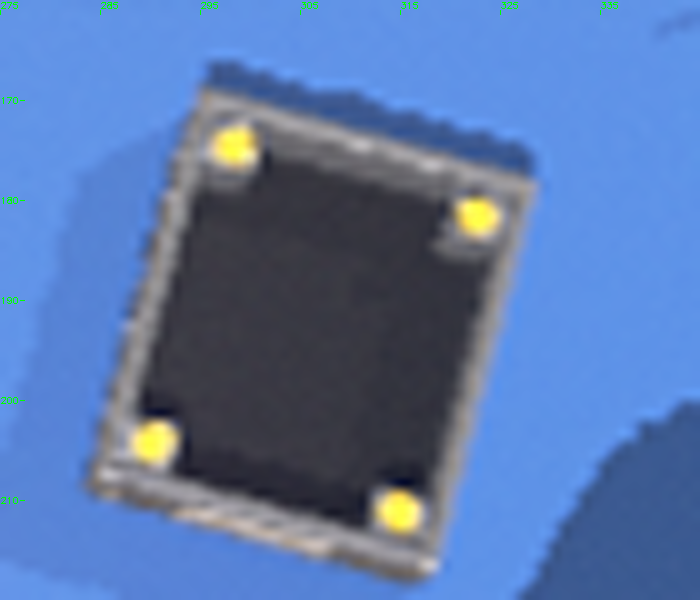

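View pics/c3.png

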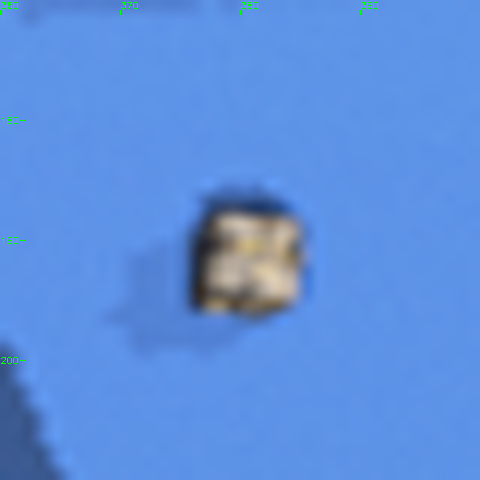

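```bash
cat > m.py <<'E'
from h import *
o=lambda L,z:np.array([px2w("top",u-.45,v-.45,z) for u,v in L])
c=o([(213,185.4),(239.6,175),(252.6,206.4),(225.7,217.2)],.006)
print("cover",c.mean(0),[np.linalg.norm(c[i]-c[i-3])for i in range(4)]); d=c[3]-c[0]+c[2]-c[1]; print("yaw xaxis",np.degrees(np.arctan2(d[1],d[0])))
k=o([(298.3,174.5),(322.9,181.5),(315,211),(290.5,204)],.0465)
print("case",k.mean(0),[np.linalg.norm(k[i]-k[i-3])for i in range(4)]); d=k[3]-k[0]+k[2]-k[1]; print("yaw xaxis",np.degrees(np.arctan2(d[1],d[0])))
w=o([(295.3,169.2),(328.3,178.3),(318.5,217.2),(284.7,208.5)],.0515)
print("casecrest",w.mean(0),[np.linalg.norm(w[i]-w[i-3])for i in range(4)]); d=w[3]-w[0]+w[2]-w[1]; print("yaw xaxis",np.degrees(np.arctan2(d[1],d[0])))
h=o([(229.8,188.2),(236.2,202)],.032); print("handle mid/ends",h)
print("relay",o([(381.2,191.7)],.036))
E
python3 m.py
python3 - <<'E'
from h import *
im=cv2.imread("pics/scene0.png")
crop(im,370,225,45,35,14,"pics/c4.png")
print(w2px("scene",[.515,-.205,.03]),w2px("scene",[.5,.3,.0]))
print(R.from_quat(np.roll(r.get_state()['eef_rot'],-1)).as_matrix().round(3))
E
```

```text
cover [0.50508678 0.31076859 0.006     ] [np.float64(0.09953888765673653), np.float64(0.11976134625723642), np.float64(0.09984434077907496), np.float64(0.12011199046170076)]
yaw xaxis -157.84864925974202
case [0.50932527 0.05855997 0.0465    ] [np.float64(0.08692181502997305), np.float64(0.10536425697832595), np.float64(0.0855979536241029), np.float64(0.1054983646292666)]
yaw xaxis 164.10038455532703
casecrest [0.50682269 0.05909899 0.0515    ] [np.float64(0.11616127328387202), np.float64(0.13784233893799355), np.float64(0.11666246523667043), np.float64(0.14024652456001274)]
yaw xaxis 164.3730255824705
handle mid/ends [[0.52754987 0.31985288 0.032     ]
 [0.47980316 0.29774012 0.032     ]]
relay [[ 0.51415447 -0.19804017  0.036     ]]
[393.78662931 236.42834536] [233.37073557 208.15703399]
[[ 0.921  0.389 -0.001]
 [ 0.389 -0.921  0.002]
 [ 0.    -0.002 -1.   ]]
```

```bash
sleep 3
```

```text
(no output)
```

View pics/c4.png

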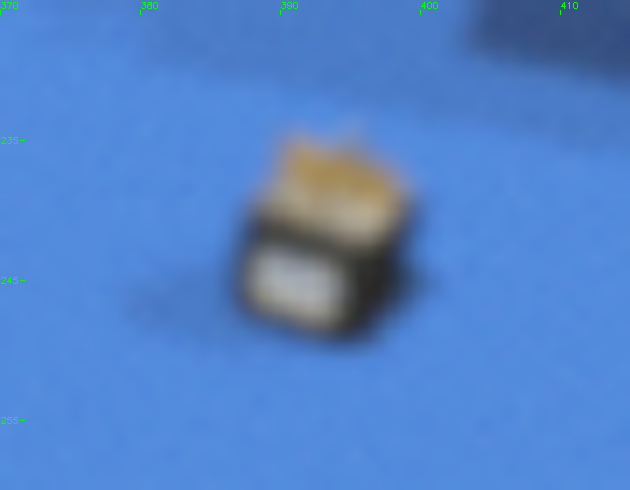

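Run:
```python
from h import *
for p in [(386.7,247.8),(395.6,249.8),(399.6,245.5)]: print(px2w("scene",p[0]-.46,p[1]-.46,0).round(4))
for yaw in (-10,0,10,20):
  a=np.radians(yaw);q=[]
  for x,y in((-1,1),(-1,-1),(1,-1),(1,1)):
    x*=.0135;y*=.0135; q.append(w2px("scene",[.514+x*np.cos(a)-y*np.sin(a),-.199+x*np.sin(a)+y*np.cos(a),0])+.46)
  print(yaw,np.round(q,1).tolist())
```

```text
[ 0.4991 -0.192   0.    ]
[ 0.5004 -0.2158  0.    ]
[ 0.5264 -0.2201  0.    ]
-10 [[384.0, 246.3], [393.2, 249.6], [397.5, 245.3], [388.3, 242.0]]
0 [[384.5, 246.9], [394.4, 249.5], [396.9, 244.6], [387.1, 242.2]]
10 [[385.2, 247.6], [395.4, 249.2], [396.2, 244.0], [386.1, 242.4]]
20 [[386.1, 248.1], [396.3, 248.8], [395.3, 243.4], [385.3, 242.8]]
```

```bash
cat > go.py <<'E'
import sys
from h import *
# target x y z(m) yaw(deg of tool x)
t=list(map(float,sys.argv[1:5])); s=r.get_state()
M=R.from_quat(np.roll(s['eef_rot'],-1)).as_matrix(); p=np.array(s['position'])
yaw=np.degrees(np.arctan2(M[1,0],M[0,0])); d=(yaw-t[3]+90)%180-90
print("t",round(s['time_s'],2),"pos",p.round(4),"yaw",yaw.round(2),"gap",round(s['finger_gap'],4),"F",np.round(s['contact_force'],2),"q6",round(s['q'][5],2))
print("shift mm",(M.T@(np.array(t[:3])-p)*1000).round(1),"turn",np.radians(d).round(4))
E
python3 go.py .514 -.2 .15 -3
```

```text
t 0.1 pos [ 0.214  -0.5062  0.2493] yaw 22.91 gap 0.0852 F [-1.08 -0.2   0.04] q6 -0.1
shift mm [ 395.6 -165.1   99.7] turn 0.4522
```

Run:
```python
from h import *
for y in(-.198,-.202,-.206):
  for z in(0,.026,.036): print(y,z,(w2px("top",[.513,y-.0135,z])+.45).round(1),(w2px("top",[.513,y+.0135,z])+.45).round(1))
```

```text
-0.198 0 [382.2 193.8] [374.5 193.8]
-0.198 0.026 [384.3 192.5] [376.5 192.5]
-0.198 0.036 [385.1 192. ] [377.3 192. ]
-0.202 0 [383.3 193.8] [375.6 193.8]
-0.202 0.026 [385.5 192.5] [377.6 192.5]
-0.202 0.036 [386.3 192. ] [378.4 192. ]
-0.206 0 [384.5 193.8] [376.8 193.8]
-0.206 0.026 [386.6 192.5] [378.8 192.5]
-0.206 0.036 [387.5 192. ] [379.6 192. ]
```

```bash
python3 -m handwheel '[1,394.6,-162.8,99.7,0.452, 1,394.6,-162.8,99.7,0.452, 1,394.6,-162.8,99.7,0.452, 1,394.6,-162.8,99.7,0.452, 1,394.6,-162.8,99.7,0.452]' 40; python3 go.py .514 -.2025 .15 -3
```

```text
time_s: 0.6
position: [0.3793, -0.3392, 0.1949]
eef_rot: [-0.0, 1.0, -0.027, -0.0]
contact_force: [1.3, -0.2, 0.4]
finger_gap: 0.0851
t 0.6 pos [ 0.3793 -0.3392  0.1949] yaw -3.06 gap 0.0851 F [ 1.26 -0.15  0.43] q6 0.78
shift mm [ 127.2 -143.7   44.9] turn -0.0011
```

```bash
python3 -m handwheel '[1,127,-143.5,45,0, 1,127,-143.5,45,0, 1,127,-143.5,45,0, 1,127,-143.5,45,0, 1,127,-143.5,45,0]'; python3 go.py .514 -.2025 .08 -3
```

```text
time_s: 1.1
position: [0.5145, -0.1991, 0.148]
eef_rot: [-0.002, 1.0, -0.023, -0.001]
contact_force: [-0.6, -1.1, -0.4]
finger_gap: 0.0857
t 1.1 pos [ 0.5145 -0.1991  0.148 ] yaw -2.59 gap 0.0857 F [-0.61 -1.06 -0.43] q6 1.14
shift mm [-0.2  3.7 67.9] turn 0.0072
```

```bash
python3 go.py .514 -.2025 .08 -3
```

```text
t 1.1 pos [ 0.5145 -0.1991  0.148 ] yaw -2.59 gap 0.0857 F [-0.61 -1.06 -0.43] q6 1.14
shift mm [-0.2  3.7 67.9] turn 0.0072
```

```bash
python3 -m handwheel '[1,0,3,68,0, 1,0,3,68,0, 1,0,3,68,0]'; python3 go.py .514 -.2025 .022 -3
python3 - <<'E'
from h import *
im=shot("scene"); cv2.imwrite("pics/s1.png",im); crop(im,340,170,110,95,7,"pics/c5.png")
E
```

```text
time_s: 1.4
position: [0.5095, -0.2061, 0.0784]
eef_rot: [-0.002, 1.0, -0.026, -0.004]
contact_force: [-0.3, -0.3, 0.7]
finger_gap: 0.0855
t 1.4 pos [ 0.5095 -0.2061  0.0784] yaw -3.01 gap 0.0855 F [-0.28 -0.26  0.74] q6 1.14
shift mm [ 4.8 -3.7 56.3] turn -0.0002
```

```bash
sleep 3
```

```text
(no output)
```

View pics/c5.png

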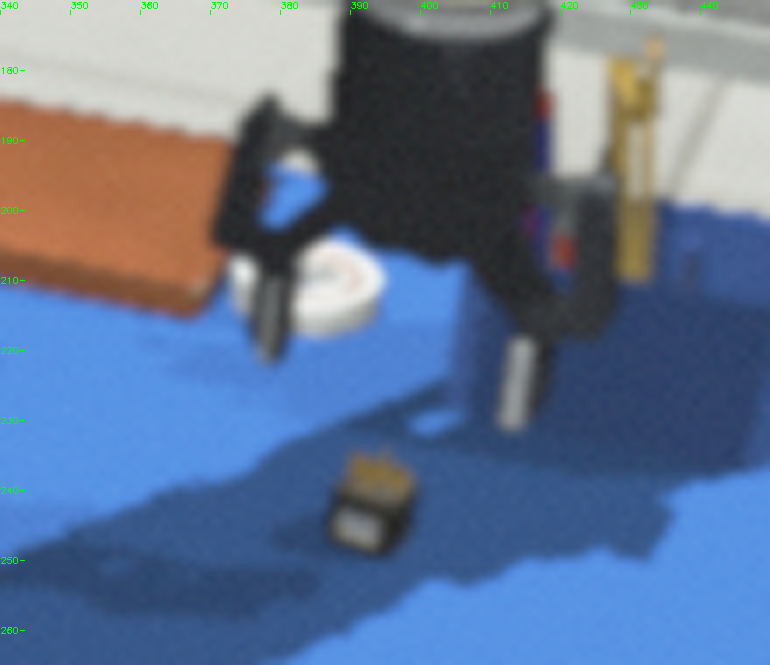

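The fingers (tips at (377,221) and (412,230)) straddle the relay at (392,242). I'll correct the offset and descend.

```bash
python3 -m handwheel '[0.8,0,0,8,0, 0.8,0,0,8,0]'; python3 go.py .514 -.2025 .022 -3
```

```text
time_s: 1.65
position: [0.5129, -0.2077, 0.0755]
eef_rot: [0.0, 1.0, -0.026, 0.001]
contact_force: [-0.1, 0.4, -0.5]
finger_gap: 0.0685
t 1.65 pos [ 0.5129 -0.2077  0.0755] yaw -3.02 gap 0.0685 F [-0.11  0.37 -0.49] q6 1.14
shift mm [ 0.8 -5.3 53.5] turn -0.0004
```

```bash
python3 -m handwheel '[0.8,0,-4,20,0, 0.8,0,-4,20,0,0.8,0,-4,20,0]'; python3 go.py .514 -.2025 .022 -3;  python3 -m handwheel '[0.8,0,0,0,0, 0.8,0,0,0,0]'; python3 go.py .514 -.2025 .022 -3
```

```text
time_s: 1.95
position: [0.5129, -0.2033, 0.0555]
eef_rot: [0.0, 1.0, -0.026, 0.0]
contact_force: [0.3, -0.7, 0.3]
finger_gap: 0.0686
t 1.95 pos [ 0.5129 -0.2033  0.0555] yaw -2.99 gap 0.0686 F [ 0.31 -0.73  0.3 ] q6 1.14
shift mm [ 1.  -0.9 33.5] turn 0.0002
time_s: 2.15
position: [0.5135, -0.2035, 0.056]
eef_rot: [0.001, 1.0, -0.026, 0.001]
contact_force: [-0.1, -0.2, 0.3]
finger_gap: 0.0687
t 2.15 pos [ 0.5135 -0.2035  0.056 ] yaw -3.0 gap 0.0687 F [-0.1  -0.22  0.34] q6 1.14
shift mm [ 0.4 -1.1 34. ] turn 0.0001
```

```bash
python3 -m handwheel '[0.8,0,-1,34,0, 0.8,0,-1,34,0,0.6,0,-1,34,0,0,0,-1,34,0,0,0,-1,34,0]' 40; python3 -m handwheel '[0,0,0,0,0, 0,0,0,0,0,0,0,0,0,0]'; python3 go.py .508 .059 .12 -15.8
```

```text
time_s: 2.65
position: [0.514, -0.2027, 0.0227]
eef_rot: [0.001, 1.0, -0.026, 0.001]
contact_force: [1.1, -0.6, 1.7]
finger_gap: 0.027
time_s: 2.95
position: [0.5141, -0.2027, 0.0226]
eef_rot: [0.001, 1.0, -0.026, 0.002]
contact_force: [-0.5, -0.6, 6.1]
finger_gap: 0.0274
t 2.95 pos [ 0.5141 -0.2027  0.0226] yaw -2.99 gap 0.0274 F [-0.46 -0.61  6.14] q6 1.14
shift mm [ -19.4 -260.9  -97.9] turn 0.2235
```

```bash
python3 -m handwheel '[0,0,0,-50,0, 0,0,0,-100,0, 0,-19.4,-261,-100,0.2235,0,-19.4,-261,-100,0.2235,0,-19.4,-261,-100,0.2235]'; python3 go.py .508 .059 .12 -15.8
```

```text
time_s: 3.45
position: [0.5095, -0.0538, 0.1213]
eef_rot: [-0.0, 0.99, -0.139, 0.001]
contact_force: [0.4, 0.4, -1.2]
finger_gap: 0.027
t 3.45 pos [ 0.5095 -0.0538  0.1213] yaw -15.98 gap 0.027 F [ 0.4   0.4  -1.22] q6 1.63
shift mm [ -32.5 -108.     1.3] turn -0.0031
```

```bash
python3 -m handwheel '[0,-32,-106,0,-0.003, 0,-32,-106,0,-0.003,0,-32,-106,0,-0.003,0,-32,-106,0,-0.003,0,-32,-106,0,-0.003]'; python3 go.py .508 .059 .12 -15.8
python3 - <<'E'
from h import *
im=shot("top"); cv2.imwrite("pics/t2.png",im); crop(im,260,150,90,80,8,"pics/c6.png")
im=shot("scene"); cv2.imwrite("pics/s2.png",im); crop(im,250,150,100,100,6,"pics/c7.png")
E
```

```text
time_s: 3.95
position: [0.5077, 0.0549, 0.1206]
eef_rot: [0.001, 0.991, -0.136, -0.0]
contact_force: [-0.7, 1.1, -0.5]
finger_gap: 0.0269
t 3.95 pos [0.5077 0.0549 0.1206] yaw -15.63 gap 0.0269 F [-0.74  1.06 -0.53] q6 1.84
shift mm [-0.8 -4.   0.6] turn 0.0029
```

```bash
sleep 4
```

```text
(no output)
```

View pics/c7.png

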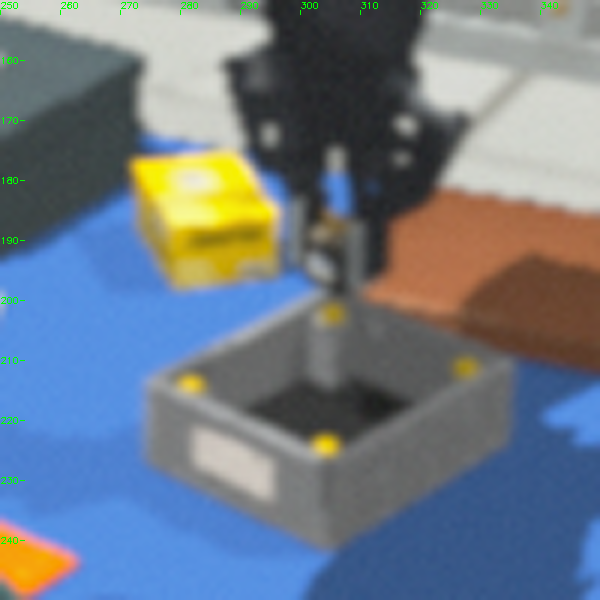

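View pics/c6.png

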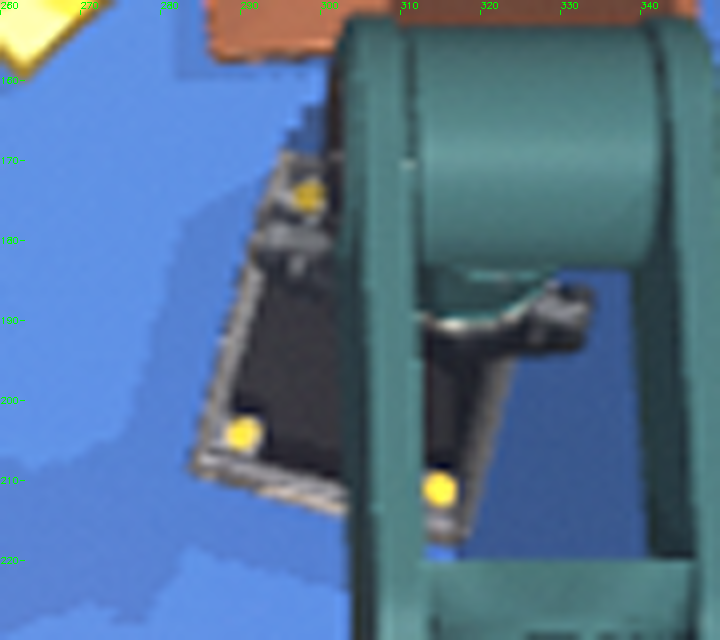

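```bash
python3 - <<'E'
from h import *
q=np.array([px2w("scene",250+x/6-.42,150+y/6-.42,.046) for x,y in((192,384),(333,314),(467,368),(326,446))])
print(q.round(4),q.mean(0)); d=q[1]-q[0]+q[2]-q[3];print(np.degrees(np.arctan2(d[1],d[0])))
print([np.linalg.norm(q[i]-q[i-3]) for i in range(4)])
print(w2px("scene",[.5077,.0585,.12]))
E
python3 go.py .508 .057 .03 -15.8
```

```text
[[ 0.465   0.1103  0.046 ]
 [ 0.5625  0.0786  0.046 ]
 [ 0.5402 -0.0026  0.046 ]
 [ 0.4405  0.0283  0.046 ]] [0.50205097 0.05362912 0.046     ]
-17.633659805040796
[np.float64(0.10248829279833944), np.float64(0.08419331721682198), np.float64(0.10443222719474465), np.float64(0.08558120990916422)]
[304.4410048  188.63194577]
t 4.05 pos [0.5079 0.0542 0.1206] yaw -15.75 gap 0.0267 F [ 0.48  0.23 -0.27] q6 1.84
shift mm [-0.7 -2.8 90.6] turn 0.0009
```

```bash
python3 -m handwheel '[0,-2,-3,45,0, 0,-2,-3,80,0, 0,-2,-3,88,0,0,-2,-3,91,0,0,-2,-3,91,0]'; python3 go.py .506 .057 .028 -15.8
python3 - <<'E'
from h import *
im=shot("scene"); cv2.imwrite("pics/s3.png",im); crop(im,250,150,100,100,6,"pics/c8.png")
E
```

```text
time_s: 4.55
position: [0.5078, 0.0585, 0.0309]
eef_rot: [-0.0, 0.991, -0.137, 0.001]
contact_force: [0.5, 1.0, 1.0]
finger_gap: 0.0268
t 4.55 pos [0.5078 0.0585 0.0309] yaw -15.7 gap 0.0268 F [0.5  1.   1.01] q6 1.85
shift mm [-1.3  1.9  2.9] turn 0.0018
```

```bash
sleep 4
```

```text
(no output)
```

View pics/c8.png

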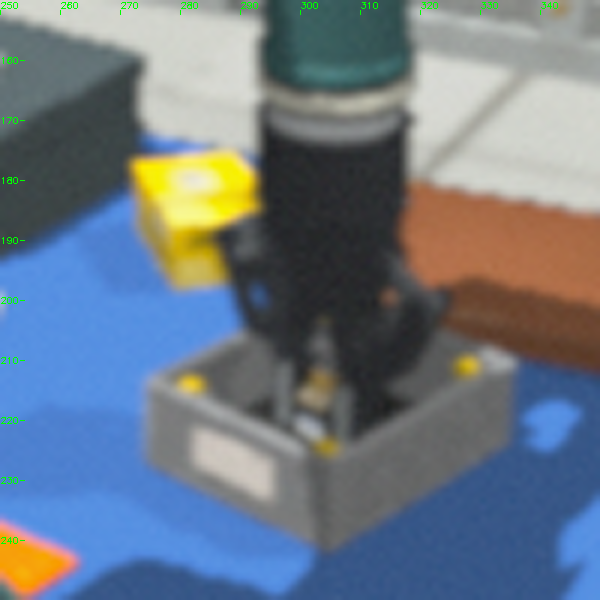

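```bash
python3 -m handwheel '[0,0,0,2.5,0, 0,0,0,2.5,0, 0.5,0,0,2.5,0,0.5,0,0,2.5,0,0.5,0,0,2.5,0]'; python3 -m handwheel '[0.5,0,0,-40,0, 0.5,0,0,-90,0, 0.5,0,0,-120,0,0.5,0,0,-120,0,0.5,0,0,-120,0]'; python3 go.py .5045 .310 .15 22.2
```

```text
time_s: 5.1
position: [0.5068, 0.0593, 0.0275]
eef_rot: [0.0, 0.991, -0.136, 0.0]
contact_force: [1.0, 0.5, 0.3]
finger_gap: 0.0426
time_s: 5.6
position: [0.507, 0.0593, 0.148]
eef_rot: [-0.0, 0.991, -0.136, 0.001]
contact_force: [0.4, 0.5, -0.6]
finger_gap: 0.0429
t 5.6 pos [0.507  0.0593 0.148 ] yaw -15.62 gap 0.0429 F [ 0.41  0.47 -0.62] q6 1.85
shift mm [ -69.9 -240.8   -2. ] turn -0.6601
```

```bash
python3 -m handwheel '[0.6,-69.9,-240.8,-2,-0.66, 0.6,-69.9,-240.8,-2,-0.66,0.6,-69.9,-240.8,-2,-0.66,0.6,-69.9,-240.8,-2,-0.66,0.6,-69.9,-240.8,-2,-0.66]'; python3 go.py .5045 .310 .15 22.2
python3 - <<'E'
from h import *
im=shot("scene"); cv2.imwrite("pics/s4.png",im); crop(im,120,130,110,90,7,"pics/c9.png"); crop(im,260,180,90,70,8,"pics/c10.png")
im=shot("top"); cv2.imwrite("pics/t4.png",im); crop(im,275,160,70,60,10,"pics/c11.png")
E
```

```text
time_s: 6.1
position: [0.5027, 0.3105, 0.1464]
eef_rot: [0.001, 0.981, 0.194, -0.002]
contact_force: [1.1, 0.1, 0.3]
finger_gap: 0.0514
t 6.1 pos [0.5027 0.3105 0.1464] yaw 22.41 gap 0.0514 F [1.07 0.14 0.35] q6 1.64
shift mm [ 1.5  1.2 -3.6] turn 0.0036
```

```bash
sleep 4
```

```text
(no output)
```

View pics/s4.png

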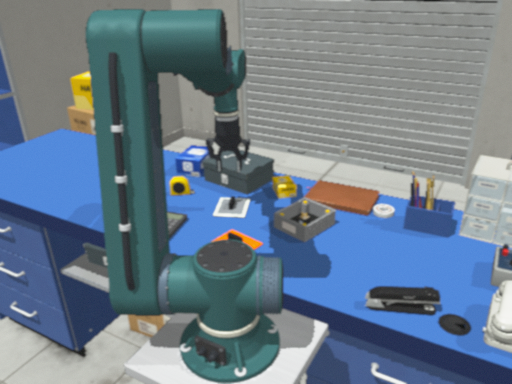

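View pics/c10.png

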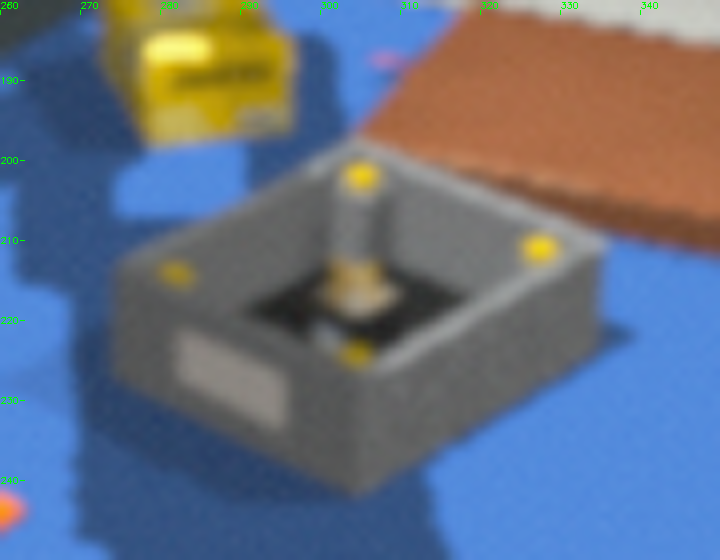

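View pics/c11.png

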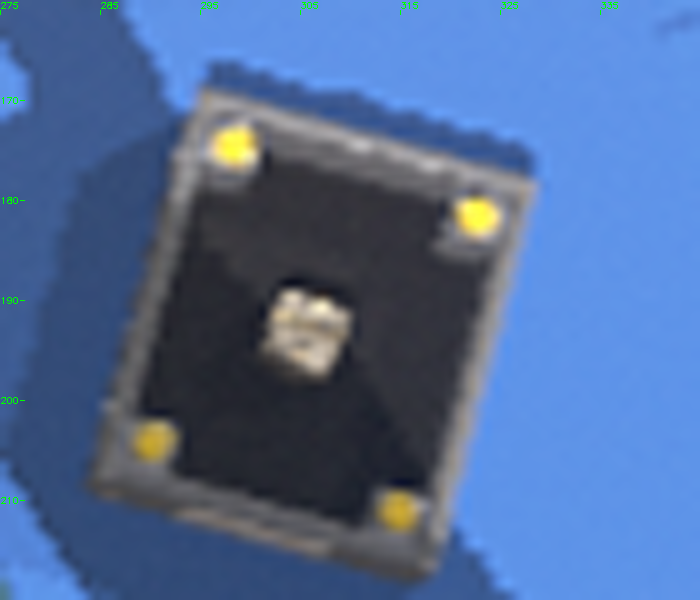

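Run:
```python
from h import *
o=lambda L,z:np.array([px2w("top",u-.45,v-.45,z) for u,v in L])
# relay brass extents in c11: x 262-352 y 288-380
print("relay top",o([(275+30.7,160+33.4)],.041), "TCP at release .5068 .0593")
k=o([(298.3,174.6),(322.7,181.6),(315,211.1),(290.5,204)],.0465);print(k.mean(0))
print("relay scene",px2w("scene",260+358/8-.44,180+287/8-.44,.041))
k=np.array([px2w("scene",260+a/8-.44,180+b/8-.44,.0465) for a,b in((362,176),(541,250),(357,353),(176,273))]);print(k.mean(0))
```

```text
relay top [[0.5077108  0.06129676 0.041     ]] TCP at release .5068 .0593
[0.50906676 0.05873679 0.0465    ]
relay scene [0.49307741 0.0502493  0.041     ]
[0.50196068 0.05380324 0.0465    ]
```

View pics/c9.png

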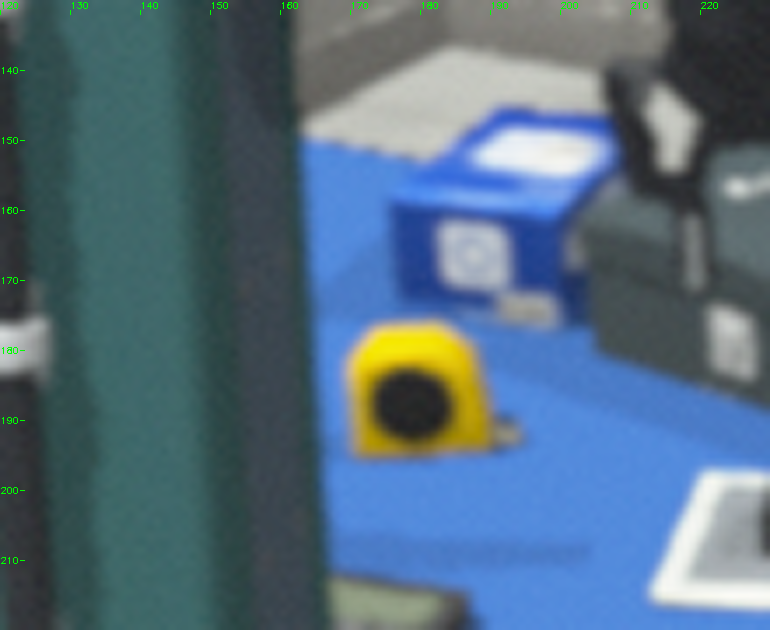

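```bash
python3 go.py .504 .3088 .08 22.2; python3 -m handwheel '[0.6,1,2,40,0, 0.6,1,2,67,0, 0.6,1,2,67,0, 0.6,1,2,67,0,0.6,1,2,67,0]'; python3 go.py .504 .3088 .029 22.2
python3 - <<'E'
from h import *
im=shot("scene"); cv2.imwrite("pics/s5.png",im); crop(im,190,150,80,75,8,"pics/c12.png")
im=shot("top"); cv2.imwrite("pics/t5.png",im); crop(im,205,165,70,60,10,"pics/c13.png")
E
```

```text
t 6.2 pos [0.5018 0.3144 0.146 ] yaw 22.63 gap 0.0509 F [ 0.08 -0.59  0.68] q6 1.64
shift mm [ 0.1  6.1 66. ] turn 0.0076
time_s: 6.7
position: [0.5068, 0.3077, 0.0837]
eef_rot: [-0.0, 0.981, 0.192, 0.001]
contact_force: [-0.3, -0.7, 0.5]
finger_gap: 0.0511
t 6.7 pos [0.5068 0.3077 0.0837] yaw 22.15 gap 0.0511 F [-0.34 -0.67  0.54] q6 1.63
shift mm [-2.3 -2.1 54.7] turn -0.0008
```

```bash
sleep 4
```

```text
(no output)
```

View pics/c12.png

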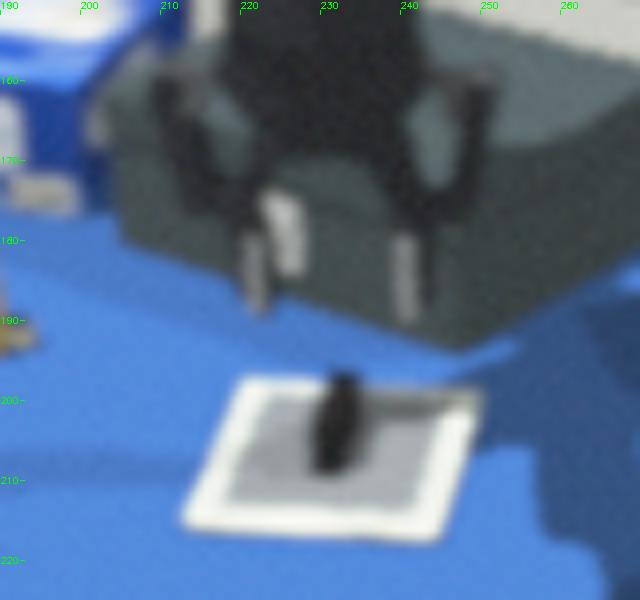

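View pics/c13.png

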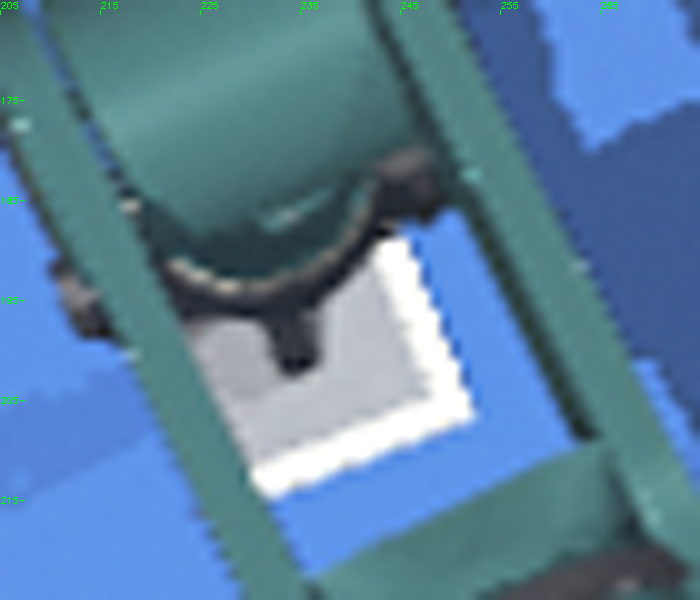

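```bash
python3 -m handwheel '[0.6,-1,-1,20,0, 0.6,-1,-1,20,0, 0.6,-1,-1,20,0]'; python3 go.py .504 .3088 .029 22.2
```

```text
time_s: 7.1
position: [0.5047, 0.3082, 0.063]
eef_rot: [-0.0, 0.981, 0.192, 0.0]
contact_force: [0.3, -0.7, 0.2]
finger_gap: 0.051
t 7.1 pos [0.5047 0.3082 0.063 ] yaw 22.19 gap 0.051 F [ 0.34 -0.67  0.23] q6 1.64
shift mm [-0.5 -0.8 34. ] turn -0.0003
```

```bash
python3 -m handwheel '[0.6,0,-1,20,0, 0.6,0,-1,32,0, 0.6,0,-1,33,0, 0.6,0,-1,33,0]'; python3 go.py .504 .3088 .029 22.2;  python3 -m handwheel '[0,0,0,0,0, 0,0,0,0,0,0,0,0,0,0,0,0,0,0,0]' 80; python3 go.py .504 .3088 .029 22.2
```

```text
time_s: 7.5
position: [0.5042, 0.3091, 0.0293]
eef_rot: [0.0, 0.981, 0.192, -0.0]
contact_force: [-0.1, 0.2, 0.4]
finger_gap: 0.0505
t 7.5 pos [0.5042 0.3091 0.0293] yaw 22.19 gap 0.0505 F [-0.09  0.21  0.36] q6 1.64
shift mm [-0.3  0.2  0.3] turn -0.0001
time_s: 7.9
position: [0.5049, 0.3096, 0.0304]
eef_rot: [-0.0, 0.981, 0.192, 0.001]
contact_force: [0.2, -0.2, 4.5]
finger_gap: 0.0124
t 7.9 pos [0.5049 0.3096 0.0304] yaw 22.19 gap 0.0124 F [ 0.23 -0.22  4.49] q6 1.64
shift mm [-1.2  0.4  1.4] turn -0.0001
```

```bash
python3 -m handwheel '[0,0,0,-3,0, 0,0,0,-10,0,0,0,0,-20,0,0,0,0,-20,0]'; python3 -m handwheel '[0,0,0,-20,0,0,0,0,-50,0,0,0,0,-80,0,0,0,0,-80,0,0,0,0,-80,0]'; python3 go.py .507 .0567 .14 -15.8
python3 - <<'E'
from h import *
im=shot("scene"); cv2.imwrite("pics/s6.png",im); crop(im,190,130,80,75,8,"pics/c14.png")
E
```

```text
time_s: 8.3
position: [0.5054, 0.3098, 0.0514]
eef_rot: [-0.0, 0.981, 0.192, 0.002]
contact_force: [0.2, 1.0, -0.5]
finger_gap: 0.0126
time_s: 8.8
position: [0.5046, 0.3094, 0.13]
eef_rot: [-0.0, 0.981, 0.192, 0.001]
contact_force: [-0.3, -1.0, -1.6]
finger_gap: 0.012
t 8.8 pos [0.5046 0.3094 0.13  ] yaw 22.19 gap 0.012 F [-0.32 -1.02 -1.6 ] q6 1.64
shift mm [-93.2 234.9 -10.2] turn 0.663
```

```bash
sleep 4
```

```text
(no output)
```

View pics/c14.png

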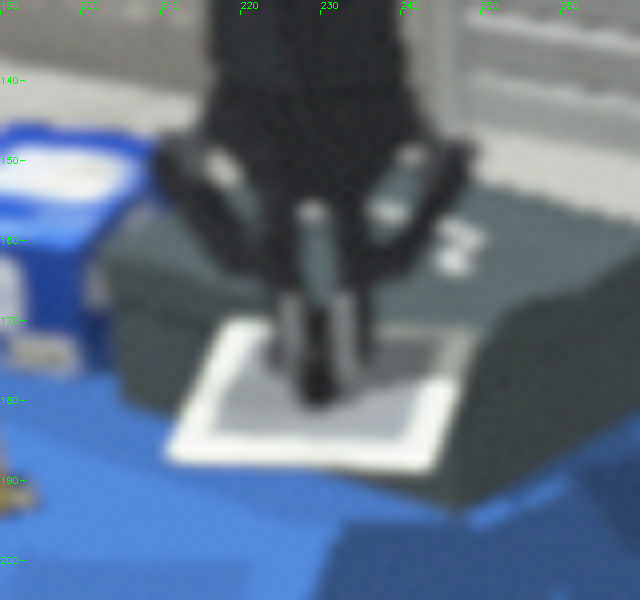

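```bash
python3 -m handwheel '[0,-25,55,-10,0.15, 0,-45,110,-10,0.3, 0,-65,160,-10,0.45, 0,-85,210,-10,0.6, 0,-93,235,-10,0.663]'; python3 -m handwheel '[0,0,0,0,0,0,0,0,0,0,0,0,0,0,0]'; python3 go.py .507 .0567 .14 -15.8
```

```text
time_s: 9.35
position: [0.505, 0.0583, 0.137]
eef_rot: [0.0, 0.99, -0.139, -0.002]
contact_force: [0.4, -0.0, -1.0]
finger_gap: 0.0123
time_s: 9.65
position: [0.506, 0.0607, 0.1379]
eef_rot: [-0.0, 0.991, -0.137, -0.001]
contact_force: [0.6, -0.9, -1.1]
finger_gap: 0.0121
t 9.65 pos [0.506  0.0607 0.1379] yaw -15.75 gap 0.0121 F [ 0.56 -0.85 -1.13] q6 1.85
shift mm [ 2.1  3.6 -2.1] turn 0.0009
```

```bash
python3 -m handwheel '[0,1,2,10,0, 0,3,4,25,0,0,4,5,40,0,0,4,5,46,0,0,4,5,46,0]'; python3 -m handwheel '[0,0,0,0,0,0,0,0,0,0,0,0,0,0,0]';python3 go.py .509 .0564 .092 -15.8
python3 - <<'E'
from h import *
im=shot("scene"); cv2.imwrite("pics/s7.png",im); crop(im,260,180,80,70,9,"pics/c15.png")
im=shot("top"); cv2.imwrite("pics/t7.png",im); crop(im,275,160,70,60,10,"pics/c16.png")
E
```

```text
time_s: 10.15
position: [0.508, 0.055, 0.0914]
eef_rot: [0.0, 0.991, -0.137, -0.002]
contact_force: [-0.2, 0.7, -1.0]
finger_gap: 0.0118
time_s: 10.45
position: [0.5098, 0.0542, 0.0942]
eef_rot: [-0.0, 0.991, -0.137, 0.001]
contact_force: [0.6, 1.1, -1.6]
finger_gap: 0.0124
t 10.45 pos [0.5098 0.0542 0.0942] yaw -15.78 gap 0.0124 F [ 0.6   1.06 -1.6 ] q6 1.84
shift mm [-1.4 -1.9  2.2] turn 0.0003
```

```bash
sleep 4
```

```text
(no output)
```

View pics/c15.png

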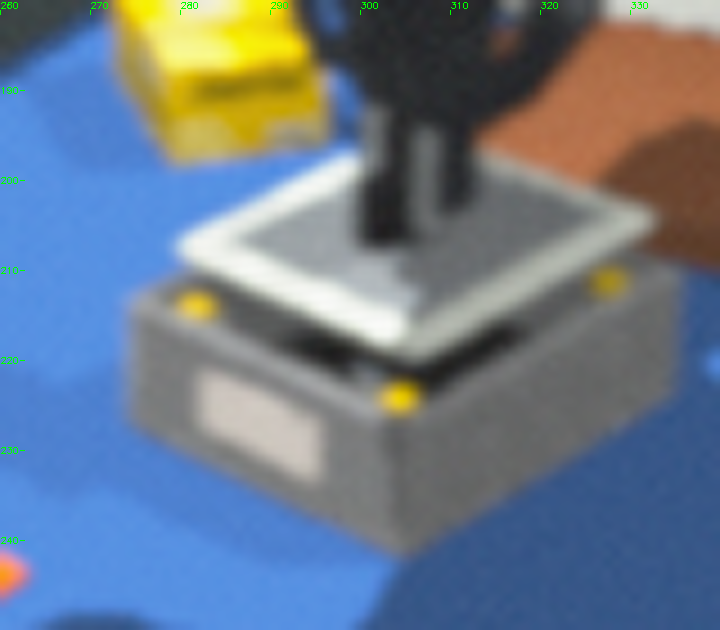

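View pics/c16.png

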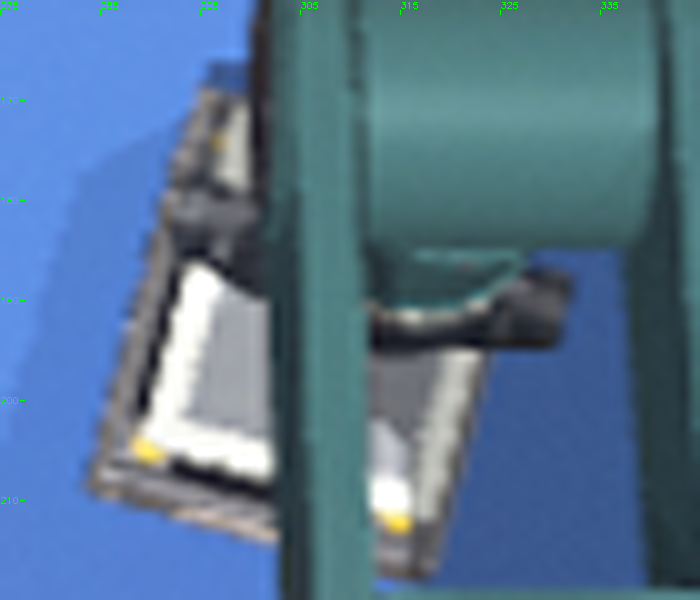

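Run:
```python
from h import *
z=.0698
S=lambda a,b,z:px2w("scene",260+a/9-.44,180+b/9-.44,z)
l,b,rr=S(178,247,z),S(405,330,z),S(658,213,z)
print("scene corners",l,b,rr,np.linalg.norm(l-b),np.linalg.norm(rr-b),"centre",(l+rr)/2)
T=lambda a,b,z:px2w("top",275+a/10-.45,160+b/10-.45,z)
p,q=T(138,438,z),T(412,520,z)
x=np.array([np.cos(np.radians(-15.8)),np.sin(np.radians(-15.8)),0])
print("top",p,q,np.linalg.norm(p-q),(p+q)/2+.06*x)
# case catches scene recheck
k=[S(197,306,.0465),S(400,398,.0465),S(610,283,.0465)];print("case scene",(k[0]+k[2])/2)
print("vis catch top cover-catch", T(155,440,.0465))
for c in((.508,.059),(.502,.0538)):
  for n,f in(("scene",9),("top",10)):
    e=[]
    for sx,sy in((-1,1),(-1,-1),(1,-1),(1,1)):
      y=np.array([-x[1],x[0],0]);P=np.array([*c,z])+sx*.06*x+sy*.05*y
      u=w2px(n,P); o=(260,180) if n=="scene" else (275,160); e.append(((u-o+.45)*f).round(0).tolist())
    print(c,n,e)
```

```text
scene corners [0.45897807 0.11459993 0.0698    ] [0.44265602 0.02796723 0.0698    ] [ 0.54978465 -0.0139802   0.0698    ] 0.08815687398911604 0.11504837921815608 centre [0.50438136 0.05030987 0.0698    ]
top [0.46790928 0.12175027 0.0698    ] [0.440334   0.03126437 0.0698    ] 0.09459436194841939 [0.51185472 0.06017051 0.0698    ]
case scene [0.50145976 0.05367038 0.0465    ]
vis catch top cover-catch [0.47058466 0.11409599 0.0465    ]
(0.508, 0.059) scene [[160.0, 235.0], [399.0, 339.0], [636.0, 205.0], [399.0, 111.0]]
(0.508, 0.059) top [[133.0, 450.0], [424.0, 531.0], [513.0, 189.0], [225.0, 110.0]]
(0.502, 0.0538) scene [[166.0, 246.0], [407.0, 352.0], [644.0, 216.0], [406.0, 122.0]]
(0.502, 0.0538) top [[149.0, 468.0], [441.0, 549.0], [529.0, 207.0], [241.0, 127.0]]
```

```bash
python3 go.py .507 .0572 .082 -15.8; python3 -m handwheel '[0,-3,-2,3,0,0,-3.5,-2,6,0,0,-3.5,-2,10,0,0,-3.5,-2,10,0,0,-3.5,-2,10,0]';python3 go.py .507 .0572 .082 -15.8
python3 - <<'E'
from h import *
im=shot("scene"); cv2.imwrite("pics/s8.png",im); crop(im,260,180,80,70,9,"pics/c17.png")
im=shot("top"); cv2.imwrite("pics/t8.png",im); crop(im,275,160,70,60,10,"pics/c18.png")
E
```

```text
t 10.55 pos [0.5096 0.0541 0.094 ] yaw -15.79 gap 0.0121 F [-0.09 -0.3  -1.45] q6 1.84
shift mm [-3.4 -2.2 12. ] turn 0.0001
time_s: 11.05
position: [0.5062, 0.057, 0.0829]
eef_rot: [0.0, 0.991, -0.137, -0.0]
contact_force: [0.7, -0.4, -0.7]
finger_gap: 0.0124
t 11.05 pos [0.5062 0.057  0.0829] yaw -15.8 gap 0.0124 F [ 0.67 -0.38 -0.75] q6 1.85
shift mm [ 0.7 -0.5  0.9] turn 0.0
```

```bash
sleep 4
```

```text
(no output)
```

View pics/c17.png

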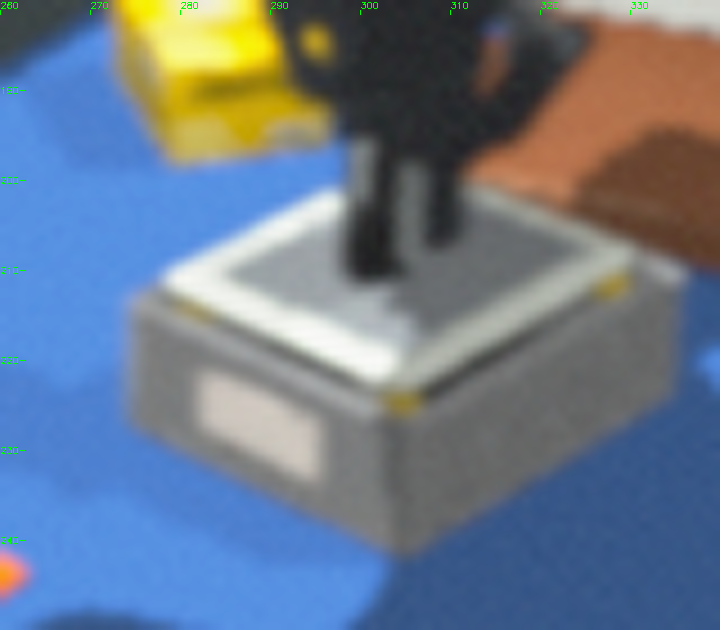

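View pics/c18.png

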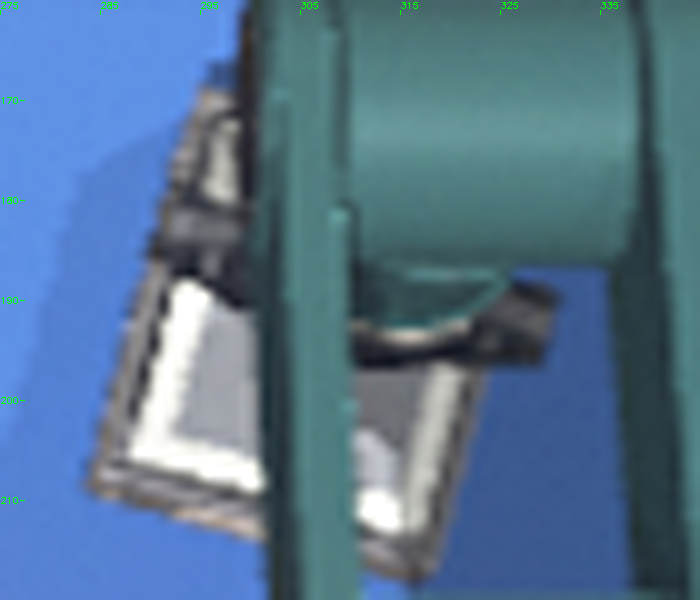

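The cover sits well centred over the opening in both views. Lowering slowly while watching the force.

```bash
python3 -m handwheel '[0,0.5,0,1,0,0,0.5,0,2,0,0,0.5,0,3,0,0,0.5,0,4,0,0,0.5,0,5,0]';python3 go.py .507 .0572 .0714 -15.8;  python3 -m handwheel '[0,0,0,0.5,0,0,0,0,1,0,0,0,0,1.5,0,0,0,0,2,0]';python3 go.py .507 .0572 .0714 -15.8
```

```text
time_s: 11.65
position: [0.5068, 0.0568, 0.0782]
eef_rot: [0.0, 0.991, -0.137, -0.0]
contact_force: [0.4, 1.0, -2.4]
finger_gap: 0.0122
t 11.65 pos [0.5068 0.0568 0.0782] yaw -15.8 gap 0.0122 F [ 0.35  0.96 -2.41] q6 1.85
shift mm [ 0.  -0.4  6.8] turn 0.0001
time_s: 12.05
position: [0.5068, 0.0569, 0.0768]
eef_rot: [0.0, 0.991, -0.137, 0.0]
contact_force: [-2.8, 0.7, 4.5]
finger_gap: 0.0122
t 12.05 pos [0.5068 0.0569 0.0768] yaw -15.8 gap 0.0122 F [-2.85  0.67  4.49] q6 1.85
shift mm [ 0.1 -0.3  5.4] turn -0.0
```

```bash
python3 -m handwheel '[0,0,0,0.5,0,0,0,0,1,0,0,0,0,1.5,0,0,0,0,2,0,0,0,0,2.5,0]' 110;python3 go.py .507 .0572 .0714 -15.8;  python3 -m handwheel '[0,0,0,0.5,0,0,0,0,1,0,0,0,0,1.5,0,0,0,0,2,0]';python3 go.py .507 .0572 .0714 -15.8
```

```text
time_s: 12.55
position: [0.5069, 0.0568, 0.0754]
eef_rot: [0.0, 0.991, -0.137, 0.0]
contact_force: [-5.2, -0.4, 8.9]
finger_gap: 0.0116
t 12.55 pos [0.5069 0.0568 0.0754] yaw -15.8 gap 0.0116 F [-5.23 -0.41  8.87] q6 1.85
shift mm [-0.  -0.4  4. ] turn 0.0
time_s: 12.95
position: [0.5069, 0.0568, 0.0734]
eef_rot: [0.0, 0.991, -0.137, 0.0]
contact_force: [-4.6, 0.5, 7.9]
finger_gap: 0.0114
t 12.95 pos [0.5069 0.0568 0.0734] yaw -15.8 gap 0.0114 F [-4.6   0.46  7.87] q6 1.85
shift mm [-0.  -0.4  2. ] turn 0.0001
```

```bash
python3 -m handwheel '[0,-0.7,0,0.5,0,0,-1.5,0,1,0,0,-1.5,0,1.5,0,0,-1.5,0,2,0,0,-1.5,0,2.5,0]' ;python3 go.py .507 .0572 .0714 -15.8;  python3 -m handwheel '[0,0,0,0.5,0,0,0,0,1,0,0,0,0,1.5,0,0,0,0,2,0]';python3 go.py .507 .0572 .0714 -15.8
```

```text
time_s: 13.45
position: [0.5068, 0.0569, 0.0715]
eef_rot: [0.0, 0.991, -0.137, 0.002]
contact_force: [-1.7, -1.3, 7.9]
finger_gap: 0.0118
t 13.45 pos [0.5068 0.0569 0.0715] yaw -15.8 gap 0.0118 F [-1.72 -1.25  7.86] q6 1.85
shift mm [ 0.1 -0.4  0.1] turn 0.0
time_s: 13.85
position: [0.5069, 0.0569, 0.0714]
eef_rot: [0.0, 0.991, -0.137, 0.002]
contact_force: [-6.9, -0.9, 19.0]
finger_gap: 0.0111
t 13.85 pos [0.5069 0.0569 0.0714] yaw -15.8 gap 0.0111 F [-6.93 -0.87 18.97] q6 1.85
shift mm [ 0.  -0.3  0. ] turn -0.0
```

```bash
python3 -m handwheel '[0,0,0,0.7,0,0,0,0,1.5,0,0,0,0,2,0,0,0,0,2,0]' ;python3 go.py .507 .0572 .0714 -15.8
python3 - <<'E'
from h import *
print(np.round(r.get_state()['ft_torque'],2))
im=shot("scene"); cv2.imwrite("pics/s9.png",im); crop(im,260,180,80,70,9,"pics/c19.png")
E
```

```text
time_s: 14.25
position: [0.5069, 0.0569, 0.0714]
eef_rot: [0.0, 0.991, -0.137, 0.002]
contact_force: [-10.8, -1.2, 25.7]
finger_gap: 0.0115
t 14.25 pos [0.5069 0.0569 0.0714] yaw -15.8 gap 0.0115 F [-10.77  -1.17  25.66] q6 1.85
shift mm [ 0.  -0.3 -0. ] turn 0.0
[-0.2   1.95 -0.14]
```

```bash
sleep 4
```

```text
(no output)
```

View pics/c19.png

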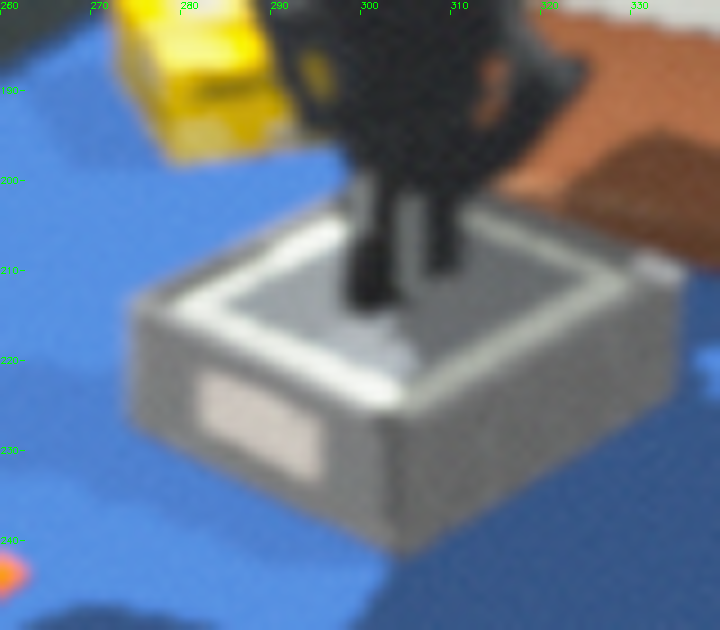

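```bash
python3 -m handwheel '[0,-1,0,0,0,0,-2,0,0,0,0,-3,0,0,0,0,-3,0,0,0]' ;python3 go.py .507 .0572 .0714 -15.8; python3 -c "
from h import *
print(np.round(r.get_state()['ft_torque'],2))"
```

```text
time_s: 14.7
position: [0.5068, 0.0569, 0.0714]
eef_rot: [0.0, 0.99, -0.137, 0.006]
contact_force: [-1.2, -2.8, 20.0]
finger_gap: 0.0117
t 14.7 pos [0.5068 0.0569 0.0714] yaw -15.81 gap 0.0117 F [-1.21 -2.78 19.97] q6 1.85
shift mm [ 0.1 -0.4 -0. ] turn -0.0001
[-0.45  0.75 -0.05]
```

```bash
python3 -m handwheel '[0,2,0,0,0,0,4,0,0,0,0,4.5,0,0,0,0,4.5,0,0.5,0,0,4.5,0,0.5,0]' ;python3 go.py .507 .0572 .0714 -15.8; python3 -m handwheel '[0,0,0,-1,0,0,0,0,-2,0,0,0,0,-2.5,0,0.3,0,0,-2.5,0,0.4,0,0,-2.5,0]'; python3 -m handwheel '[0.4,0,0,0,0,0.4,0,0,0,0]';python3 go.py .507 .0572 .0714 -15.8
python3 - <<'E'
from h import *
print(np.round(r.get_state()['ft_torque'],2))
E
```

```text
time_s: 15.2
position: [0.5069, 0.0569, 0.0714]
eef_rot: [0.0, 0.991, -0.137, 0.001]
contact_force: [-16.8, -0.2, 30.9]
finger_gap: 0.0117
t 15.2 pos [0.5069 0.0569 0.0714] yaw -15.79 gap 0.0117 F [-16.81  -0.23  30.91] q6 1.85
shift mm [-0.  -0.3 -0. ] turn 0.0002
time_s: 15.7
position: [0.5073, 0.0568, 0.0676]
eef_rot: [-0.0, 0.991, -0.137, 0.001]
contact_force: [0.8, 0.8, -0.3]
finger_gap: 0.0347
time_s: 15.9
position: [0.5067, 0.0568, 0.0666]
eef_rot: [0.0, 0.991, -0.137, -0.0]
contact_force: [0.7, -0.2, -0.5]
finger_gap: 0.0342
t 15.9 pos [0.5067 0.0568 0.0666] yaw -15.8 gap 0.0342 F [ 0.66 -0.23 -0.48] q6 1.85
shift mm [ 0.2 -0.5 -4.8] turn 0.0
[-0.01  0.   -0.04]
```

```bash
python3 -m handwheel '[0.4,0,0,-20,0,0.4,0,0,-50,0,0.4,0,0,-90,0,0.4,-50,0,-100,0,0,-100,0,-100,0]'; python3 -m handwheel '[0,-40,0,0,0,0,-40,0,0,0,0,-40,0,0,0]'
python3 - <<'E'
from h import *
im=shot("scene"); cv2.imwrite("pics/s10.png",im); crop(im,265,190,75,60,10,"pics/c20.png")
im=shot("top"); cv2.imwrite("pics/t10.png",im); crop(im,275,160,70,60,10,"pics/c21.png")
E
```

```text
time_s: 16.4
position: [0.4128, 0.0839, 0.1697]
eef_rot: [-0.001, 0.99, -0.138, 0.002]
contact_force: [-0.4, 0.6, 0.3]
finger_gap: 0.021
time_s: 16.7
position: [0.373, 0.0948, 0.1673]
eef_rot: [0.0, 0.991, -0.137, 0.001]
contact_force: [0.8, -0.0, -0.3]
finger_gap: 0.0003
```

```bash
sleep 4
```

```text
(no output)
```

View pics/c20.png

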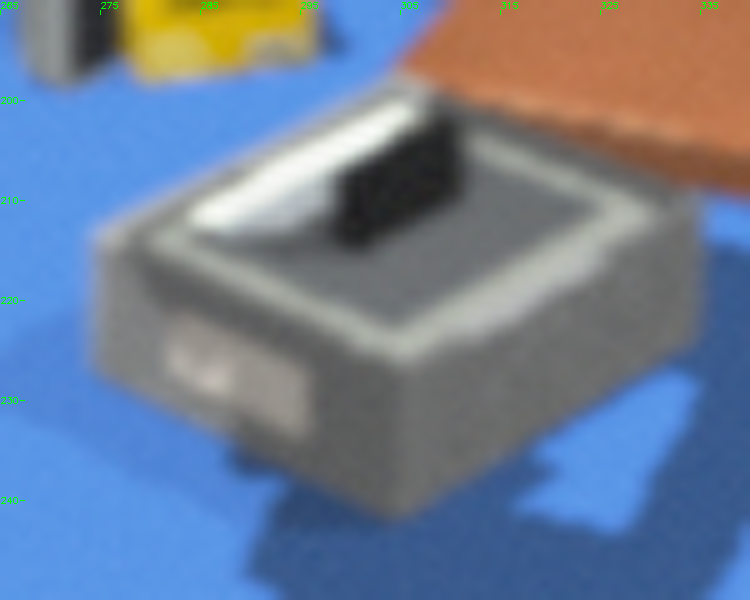

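View pics/c21.png

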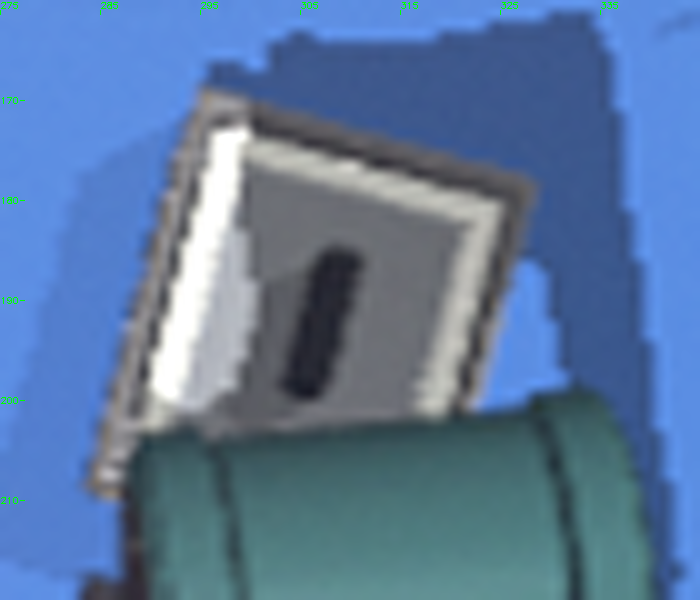

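The cover looks flat and centred. I'll verify by probing each corner lightly with the closed fingertips (expected TCP z ≈ 0.066), which also finishes any catch left high.

```bash
python3 go.py .507 .057 .08 -15.8
```

```text
t 16.8 pos [0.3741 0.0945 0.1674] yaw -15.82 gap 0.0 F [-0.11 -0.21  1.05] q6 1.95
shift mm [ 1.38e+02 -1.00e-01  8.76e+01] turn -0.0003
```

```bash
python3 -m handwheel '[0,50,-18,0,0,0,93,-35,30,0,0,93,-35,70,0,0,93,-35,90,0,0,93,-35,90,0]'; python3 -m handwheel '[0,0,0,2,0,0,0,0,5,0,0,0,0,7,0,0,0,0,9,0,0,0,0,10,0]'; python3 go.py .507 .057 .066 -15.8
```

```text
time_s: 17.3
position: [0.4704, 0.1022, 0.0724]
eef_rot: [0.001, 0.99, -0.138, -0.005]
contact_force: [-0.3, 0.0, -0.6]
finger_gap: 0.0002
time_s: 17.8
position: [0.4724, 0.1031, 0.0679]
eef_rot: [-0.0, 0.991, -0.137, 0.001]
contact_force: [0.9, 0.1, 0.4]
finger_gap: 0.0001
t 17.8 pos [0.4724 0.1031 0.0679] yaw -15.79 gap 0.0001 F [0.88 0.09 0.36] q6 1.94
shift mm [45.9 34.9  1.9] turn 0.0001
```

```bash
python3 -m handwheel '[0,0,0,1,0,0,0,0,2,0,0,0,0,2.5,0,0,0,0,3,0,0,0,0,3.5,0]'; python3 go.py .507 .057 .066 -15.8
```

```text
time_s: 18.3
position: [0.4723, 0.1031, 0.066]
eef_rot: [0.0, 0.991, -0.137, 0.0]
contact_force: [-6.6, -0.8, 13.5]
finger_gap: 0.0001
t 18.3 pos [0.4723 0.1031 0.066 ] yaw -15.79 gap 0.0001 F [-6.63 -0.79 13.49] q6 1.94
shift mm [46.  34.9  0. ] turn 0.0002
```

```bash
python3 -m handwheel '[0,0,0,-10,0,0,0,35,-10,0,0,0,70,-10,0,0,0,70,-7,0,0,0,70,-4,0]'; python3 -m handwheel '[0,0,0,1,0,0,0,0,2,0,0,0,0,3,0,0,0,0,3.5,0,0,0,0,4,0]'; python3 go.py .507 .057 .066 -15.8
python3 -m handwheel '[0,0,0,-10,0,0,45,0,-10,0,0,90,0,-10,0,0,90,0,-7,0,0,90,0,-4,0]'; python3 -m handwheel '[0,0,0,1,0,0,0,0,2,0,0,0,0,3,0,0,0,0,3.5,0,0,0,0,4,0]'; python3 go.py .507 .057 .066 -15.8
python3 -m handwheel '[0,0,0,-10,0,0,0,-35,-10,0,0,0,-70,-10,0,0,0,-70,-7,0,0,0,-70,-4,0]'; python3 -m handwheel '[0,0,0,1,0,0,0,0,2,0,0,0,0,3,0,0,0,0,3.5,0,0,0,0,4,0]'; python3 go.py .507 .057 .066 -15.8
```

```text
time_s: 18.8
position: [0.4533, 0.0353, 0.068]
eef_rot: [-0.0, 0.99, -0.138, 0.001]
contact_force: [0.2, 0.0, 0.1]
finger_gap: -0.0002
time_s: 19.3
position: [0.4532, 0.0364, 0.0659]
eef_rot: [0.0, 0.991, -0.137, -0.0]
contact_force: [-6.5, 0.4, 15.1]
finger_gap: 0.0001
t 19.3 pos [0.4532 0.0364 0.0659] yaw -15.7 gap 0.0001 F [-6.53  0.42 15.11] q6 1.8
shift mm [ 46.2 -34.4  -0.1] turn 0.0017
time_s: 19.8
position: [0.5401, 0.0115, 0.067]
eef_rot: [-0.0, 0.991, -0.137, -0.001]
contact_force: [-0.3, -0.3, 0.2]
finger_gap: 0.0003
time_s: 20.3
position: [0.5388, 0.0118, 0.066]
eef_rot: [-0.0, 0.991, -0.137, 0.0]
contact_force: [-4.4, 2.0, 12.6]
finger_gap: 0.0002
t 20.3 pos [0.5388 0.0118 0.066 ] yaw -15.76 gap 0.0002 F [-4.42  2.05 12.57] q6 1.76
shift mm [-42.9 -34.8   0. ] turn 0.0007
time_s: 20.8
position: [0.5585, 0.0791, 0.068]
eef_rot: [0.0, 0.991, -0.136, 0.0]
contact_force: [0.5, -0.7, 0.6]
finger_gap: -0.0002
time_s: 21.3
position: [0.558, 0.0779, 0.066]
eef_rot: [0.0, 0.99, -0.138, -0.001]
contact_force: [-7.5, 1.2, 13.4]
finger_gap: -0.0004
t 21.3 pos [0.558  0.0779 0.066 ] yaw -15.87 gap -0.0004 F [-7.5   1.19 13.37] q6 1.89
shift mm [-43.4  34.    0.1] turn -0.0012
```

All four corners read 0.0659–0.0660 under 12–15 N, so the cover is home and level. Retreating for a final look.

```bash
python3 -m handwheel '[0,0,0,-30,0,0,0,0,-70,0,0,0,0,-120,0,0,-50,0,-140,0,0,-100,0,-140,0]'; python3 -m handwheel '[0,-100,50,0,0,0,-100,80,0,0,0,-100,80,0,0,0,-100,80,0,0]'
python3 - <<'E'
from h import *
im=shot("scene"); cv2.imwrite("pics/s11.png",im); crop(im,265,190,75,60,10,"pics/c22.png")
im=shot("top"); cv2.imwrite("pics/t11.png",im)
s=r.get_state(); print(s['time_s'],s['position'],s['contact_force'])
E
```

```text
time_s: 21.8
position: [0.4678, 0.1041, 0.2081]
eef_rot: [-0.001, 0.99, -0.139, 0.004]
contact_force: [-0.4, 0.6, 1.1]
finger_gap: -0.0
time_s: 22.2
position: [0.3454, 0.0535, 0.2037]
eef_rot: [0.0, 0.99, -0.139, 0.001]
contact_force: [0.5, -0.0, 0.0]
finger_gap: -0.0
22.3 [0.34797733 0.05449274 0.20400197] [0.834216   0.58213939 0.17800758]
```

```bash
sleep 4
```

```text
(no output)
```

View pics/c22.png

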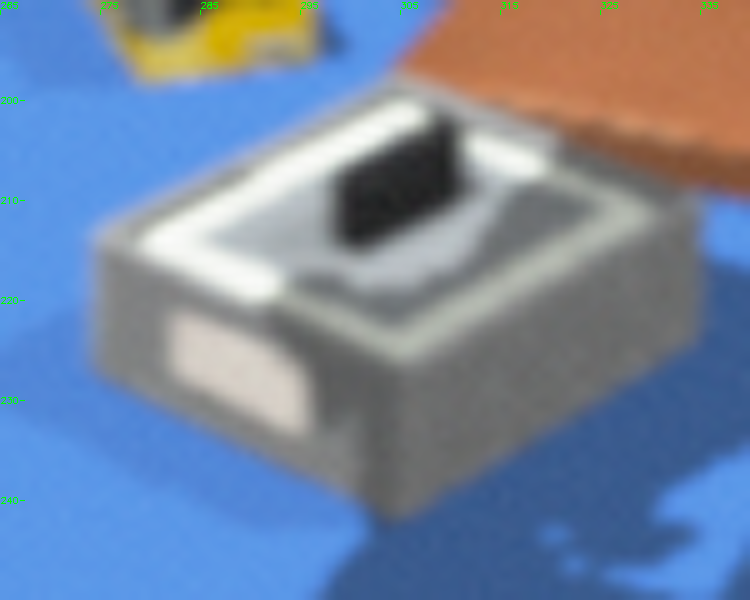

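View pics/t11.png

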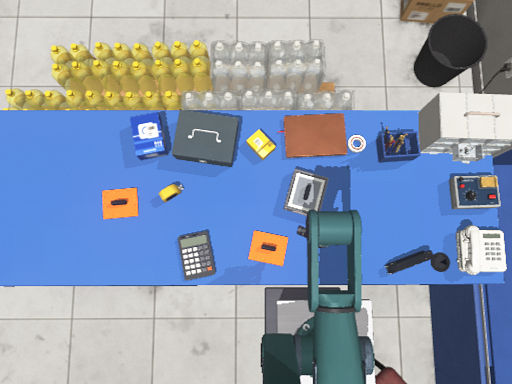

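The cover is flat in the opening at (306,192), and the bystanders (carton (261,143), bearing (356,143), tape (171,191)) haven't moved.

```bash
python3 -c "
from station import r
print(r.job_done())"
```

```text
the job is handed in; nothing more can be done
None
```

The relay is standing inside the grey case, and the white cover is pressed fully home in the opening. I handed the job in at about 22 s; no verdict was reported.

- **Relay and cover:** I set the relay down near the middle of the case. I gripped the cover by its handle, lowered it until it touched the catches with its underside at about 46 mm, and pressed with up to about 31 N. It stopped at about 41 mm, the seat height.
- **Level check:** I pressed each corner of the cover with closed fingertips at 12–15 N. All four read a TCP height of 65.9–66.0 mm, as expected for a cover fully home and level.
- **Final pictures:** The cover is centred in the opening, and the yellow carton, bearing and tape measure are where they started. The arm was clear, about 0.2 m above the counter.

**Disagreements:**
- The two cameras placed the case about 5–7 mm apart, so I aligned the cover by its offset from the case in each picture.
- The gripper read 11–12 mm on the 14 mm handle; the grip held.
- Pressing gave a sideways force of up to 17 N, which disappeared on release.

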